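# Push an expired carton through the spring flap of the take-back box

### The job

Put the small medicine carton into the grey take-back box: push the sloping spring flap open with one finger and keep it open with that finger while the other finger pushes the carton along the ledge and over its inner edge, so that it drops in; then withdraw and let the flap swing shut. Do not grip or lift the carton, do not shove the flap open with the carton, and leave the bottle, the jar and the mortar beside the box alone.

Things in the scene. Friction and masses are not known exactly. Their poses are not given: they have to be found in the camera images.
- takeback_box: Grey box fixed to the table, 260 x 210 mm (own x, y). Origin on the table top under the middle of the ledge's inner edge; z up; x is the direction in which the carton is pushed, away from the robot. x -130 to 0 mm: solid block, its flat rimless top (the ledge) 110 mm above the table. x 0 to 118 mm: hollow, 180 mm wide inside, floor 12 mm above the table, covered by the flap and, past the hinge, a hood.
- ledge_edge (a point): Middle of the inner edge of the ledge, 110 mm above the table; axes as the box. Past it the ledge drops straight down into the hollow. At both sides of the flap (y beyond +-90 mm) stand 15 mm cheeks that slope up with it. The hood (x over 85 mm) is the highest part, 154 mm above the table.
- flap_hinge_line (a point): Middle of the flap's hinge, which runs along the box's y: 80 mm along x and 40 mm above ledge_edge. The steel flap is 174 mm wide, 86 mm long, 3 mm thick. Shut, it slopes 27 degrees from here down towards the robot, ending at the ledge's inner edge (within 4 mm).
- flap (a joint): Flap angle, rad: 0 shut, up to 1.1 swung into the box; a spring shuts it (1 N to hold near its lower end, 6 N near the hinge). A finger pointing down and moved in the box's +x just above ledge height pushes it open; keep the finger short of the hinge. Fingertip 6 mm above ledge level with its far side 35, 55 or 68 mm past the edge: about 0.2, 0.5 or 0.8 rad. From about 0.3 the carton fits through.
- carton_center (a point): Centre of the small carton: a plain white paper box with a pale grey band, 34 mm along its own x, 50 mm along its own y, 20 mm high, about 90 g, loose, lying flat on the ledge, its x roughly along the box's x, 50 to 85 mm before the inner edge and up to 35 mm to either side of the middle. It drops when its centre is some 5 to 10 mm past the edge.
- carton: The same carton; origin at the centre of its underside.
- amber_bottle: Bystander: upright amber glass bottle, 52 mm across, 125 mm high, on the table at one side of the box; origin under its middle.
- ointment_jar: Bystander: squat white jar, 54 mm across, 45 mm high, on the table beside the box; origin under its middle.
- mortar: Bystander: white mortar 100 mm across, 60 mm high, with its pestle fixed in it, standing up to 98 mm; on the table beside the box; origin under its middle.
Things that resemble listed ones, but are neither listed nor needed, are in the scene too. Of the things like the carton, leave any that is red or turquoise; of the rest the larger one is meant.

How it is judged:
On the way, in this order (a step that is already met when the one before it is completed fails the run):
1. the flap is held open by a finger while the carton still lies on the ledge (value of joint flap above 0.12 rad and contact force between the fingers and flap above 0.1 N and x of carton_center in the frame of ledge_edge below -0.006 m and z of carton_center in the frame of ledge_edge above 0 m), for 0.1 s.
2. the carton goes over the ledge's edge while a finger holds the flap open (value of joint flap above 0.2 rad and contact force between the fingers and flap above 0.1 N and x of carton_center in the frame of ledge_edge above 0 m).
At the end, for the whole second after the job is handed in: The carton lies at rest inside the hollow of the box, its centre at least 45 mm below ledge level; the flap is shut (under 0.06 rad); bottle, jar and mortar are within 25 mm of where they stood (x of carton_center in the frame of ledge_edge between 0 and 0.118 m and y of carton_center in the frame of ledge_edge between -0.09 and 0.09 m and z of carton_center in the frame of ledge_edge below -0.045 m and linear speed of carton below 0.02 m/s and value of joint flap below 0.06 rad and distance of each of amber_bottle, ointment_jar, mortar from where it was at the start of the episode below 0.025 m); the robot touches nothing.
It fails at once if the carton is lifted off the ledge (z of carton_center in the frame of ledge_edge above 0.035 m).
It fails at once if the carton, still on the ledge, is shoved against the flap (contact force between carton and flap above 0.6 N and x of carton_center in the frame of ledge_edge below -0.006 m and z of carton_center in the frame of ledge_edge above 0 m).
It fails at once if the amber bottle is moved more than 25 mm or tipped (distance of amber_bottle from where it was at the start of the episode above 0.025 m or angle between amber_bottle's own z axis and vertical above 0.35 rad).
It fails at once if the ointment jar is moved more than 25 mm or tipped (distance of ointment_jar from where it was at the start of the episode above 0.025 m or angle between ointment_jar's own z axis and vertical above 0.35 rad).
It fails at once if the mortar is moved more than 25 mm or tipped (distance of mortar from where it was at the start of the episode above 0.025 m or angle between mortar's own z axis and vertical above 0.35 rad).
It also fails if it takes over 35 s, if anything falls off the work surface, if the arm or the gripper's body presses on something with over 40 N, if the wrist force passes 120 N, or if a joint passes its speed limit or range.

### The arm

A 6-joint arm with a two-finger parallel gripper is mounted at the origin on the work surface. World frame = base frame: x ahead of the robot, y to its left, z up, the work surface at z = 0. Lengths are in m, angles in rad, forces in N, time in s.
With the tool pointing down it reaches from about 0.4 to 0.925 m from the base axis. Payload 3.4 kg.
Tool frame: the origin (TCP) lies midway between the tips of the shut fingers; the grasp point (between the pads) lies 19 mm behind it (robot.tcp_to_grasp is the distance from the TCP to the grasp point, in m); z points along the fingers, x is the direction in which the jaws open and shut, and the axes are right-handed (so a half turn about z gives the same grasp; the last joint's range is limited). The gripper opens to 85 mm and grips with 20 to 120 N. Pads are 22 mm wide; open, the fingers measure 114 mm over their backs; the gripper's body (76 mm by 85 mm) begins 54 mm behind the grasp point. The pads swing forward as they close: fully open they stand 13 mm farther back than shut.
Start: joints at [1.056, 0.307, 1.506, -0, 1.328, -0.073], TCP at [0.246, 0.52, 0.203] pointing down, gripper open.
Joint ranges: [-3.12, 3.12], [-1.05, 2.28], [0.14, 2.33], [-1.42, 4.57], [0.1, 2.73], [-2.68, 2.68]. Speed limits (rad/s): [2.57, 2.57, 3.14, 3.14, 3.14, 3.14].

### API

Orientations are given as a 3x3 rotation matrix whose columns are the frame's x, y, z axes.
In Python, from bench import robot gives the robot as it stands.
- The arm moves only by the shell command python3 -m pendant 'ROWS' [FORCE]. ROWS is JSON, a list of rows, each a list of 3 entries, a list of its own where there are three numbers: the finger opening in mm, from 0 to 85.4, then the shift along the tool's x, y, z in mm, then the turn about the tool's z in degrees. A call has 1 to 12 rows; each row shifts and turns the pose as measured when the row begins, along the tool's axes as they then stand; what a row does not reach is not made up. A row lasts 1/10 s, in which the tool goes at most 50 mm and 8.59 degrees, less where a joint would pass 70% of its speed; a pose out of reach is approached as far as the arm can. A call is refused whole if a number of a shift passes 50 or a number of a turn 8.59, either way. A call with a gripper value outside its range is refused whole. The fingers move at their own pace and stop on an object; FORCE is the grip in N (left out, the last holds). Time passes only in rows, so rows that do not move let the fingers close. It gives the time, the measured TCP pose, the force and the opening at its end, in the units of the state.
- robot.read_state(): the state, without advancing time (a new reading comes with each control period).
- robot.camera(name): name is "scene" or "top" or "wrist"; returns a dict with "img" (400x640x3 uint8, blue, green, red), "depth" (400x640 float32, m along the optical axis (not along the pixel's ray), 0 where there is no reading), "intrinsics" (3x3 intrinsics, pixels), "D" ([k1, k2, p1, p2, k3] as OpenCV has them; the pictures are not rectified), "world_from_camera" (4x4, takes a point from camera to world coordinates). Camera axes: x right, y up, looking along -z (the intrinsics and any distortion apply to the point x, -y, -z); pixel columns grow to the right and rows downward; lengths in m; the calibration is good to about 2 mm. A picture is of the moment at which its call begins.
- robot.sign_off(): hands the job in, once; it reports no verdict.
Trained networks look in a picture, given as the dict that the camera call returned (one of the last four; its "shot" number tells which), for a name from the list of things; names that differ only in an ending like _2 or _b are one class to them, and where a whole thing is asked for, a point or a joint stands for the part that bears it (a point fixed in the world has none). Each returns a list of dicts, best first, with "conf" (0 to 1); they miss things now and then, are a little off and sometimes report something else, mostly with a low value. They report only what shows in the picture. A call takes as long as a camera call. They do not tell look-alikes from the thing itself.
- robot.cut_out(picture, query): "pixels" (400x640 bool, what is visible of it) and "rect" ([left, top, width, height] in pixels, round what is visible of it).
- robot.tip_of(picture, query): "position" ([row, column] in pixels: a listed point, or the origin of a listed thing).
The state is a dict: "clock": time; "joint_pos": joint angles; "joint_velocities": joint speeds; "joint_torque": joint torques, N m; "position": TCP position; "eef_rot": TCP orientation; "contact_force": force on the tool from outside, world axes, zero at the start; "moment": the same for the moment, N m; "finger_gap": finger opening in m.
Only numpy, scipy, OpenCV 4.12 (cv2) and the standard library are available. Lean on these libraries where they do the work, as an engineer would, in place of code of your own. Each camera call takes 0.05 s, during which the arm holds its last target.

## Working session

There is one attempt and no reset: what is moved stays moved. The work goes in short steps, Python scripts to look and compute and a shell command to move; the robot and the scene stay as the last step left them, time stands still between calls to the robot, and variables do not carry over. Pictures are saved under pics/ and viewed, and the job is handed in when it is done.

```bash
ls; mkdir -p pics
cat > h.py <<'E'
import numpy as np, cv2
from bench import robot
def world(p,rc,depth=None):
    r,c=rc
    K=p["intrinsics"];D=np.array(p["D"],float)
    u=cv2.undistortPoints(np.array([[[c,r]]],float),K,D)[0,0]
    d=depth if depth is not None else p["depth"][int(round(r)),int(round(c))]
    T=p["world_from_camera"]
    return (T@np.array([u[0]*d,-u[1]*d,-d,1]))[:3]
def cloud(p,mask):
    rs,cs=np.nonzero(mask&(p["depth"]>0))
    u=cv2.undistortPoints(np.stack([cs,rs],1).astype(float)[:,None],p["intrinsics"],np.array(p["D"],float))[:,0]
    d=p["depth"][rs,cs]
    P=np.stack([u[:,0]*d,-u[:,1]*d,-d,np.ones_like(d)],1)
    return (P@p["world_from_camera"].T)[:,:3]
def project(p,X):
    T=np.linalg.inv(p["world_from_camera"]); q=(T@np.append(X,1))[:3]; q=q*[1,-1,-1]
    return cv2.projectPoints(q[None],np.zeros(3),np.zeros(3),p["intrinsics"],np.array(p["D"],float))[0][0,0]
E
python3 - <<'E'
from h import *
s=robot.read_state(); print(s["position"],s["eef_rot"],s["clock"])
for n in ["top","scene"]:
    p=robot.camera(n); cv2.imwrite(f"pics/{n}1.png",p["img"])
    for q in ["takeback_box","ledge_edge","flap_hinge_line","carton","carton_center","amber_bottle","ointment_jar","mortar"]:
        for f in ("cut_out","tip_of"):
            try:
                for r in getattr(robot,f)(p,q):
                    if f=="tip_of": print(n,q,"tip",r["conf"],r["position"],world(p,r["position"]).round(4))
                    else: print(n,q,"rect",r["conf"],r["rect"],np.median(cloud(p,r["pixels"]),0).round(4))
            except Exception as e: print(n,q,f,e)
E
```

```text
pics
[0.2455001  0.51911428 0.20210917] [[ 4.27540184e-01  9.03995771e-01 -1.01871071e-03]
 [ 9.03994116e-01 -4.27541360e-01 -1.73867265e-03]
 [-2.00729369e-03 -1.77556067e-04 -9.99997970e-01]] 0.0
top takeback_box tip 0.78 [194.3, 287.4] [0.5286 0.0648 0.1089]
top ledge_edge rect 0.89 [224.6, 114.2, 116.6, 145.7] [0.549  0.0766 0.1123]
top ledge_edge tip 0.57 [185.0, 281.9] [0.5455 0.0773 0.1126]
top flap_hinge_line rect 0.67 [226.4, 114.9, 115.8, 144.5] [0.5488 0.0761 0.1121]
top flap_hinge_line rect 0.43 [358.2, 209.8, 30.9, 24.5] [ 0.4906 -0.1077  0.0845]
top flap_hinge_line tip 0.81 [143.4, 281.7] [0.6175 0.0831 0.1547]
top carton rect 0.69 [280.3, 215.5, 29.7, 20.2] [0.464  0.0452 0.1288]
top carton rect 0.69 [313.7, 289.2, 25.2, 16.2] [ 0.3407 -0.0278  0.0187]
top carton rect 0.61 [355.6, 275.5, 11.0, 12.0] [ 0.3794 -0.1058  0.0122]
top carton rect 0.58 [263.2, 282.0, 20.8, 18.9] [0.3402 0.0827 0.0139]
top carton tip 0.75 [225.8, 290.8] [0.464  0.051  0.1295]
top carton tip 0.7 [290.0, 273.4] [0.3429 0.0793 0.01  ]
top carton tip 0.66 [282.3, 364.5] [ 0.3763 -0.1089  0.0131]
t
[... 1872 characters left out ...]
 0.57 [265.2, 160.7, 15.1, 13.3] [ 0.3524 -0.0408  0.0177]
scene carton_center tip 0.97 [159.2, 318.8] [0.4818 0.0396 0.1291]
scene carton_center tip 0.43 [168.8, 276.2] [ 0.3624 -0.0363  0.02  ]
scene carton_center tip 0.27 [218.9, 252.4] [ 0.5262 -0.1157  0.0289]
scene amber_bottle rect 0.58 [238.0, 172.9, 25.5, 53.9] [ 0.5167 -0.1138  0.07  ]
scene amber_bottle tip 0.89 [218.9, 254.0] [ 0.5271 -0.1124  0.029 ]
scene ointment_jar rect 0.67 [412.9, 180.0, 19.8, 30.9] [0.5349 0.2663 0.0429]
scene ointment_jar tip 0.68 [197.3, 413.5] [0.6596 0.1779 0.1517]
scene mortar rect 0.91 [232.8, 234.7, 53.6, 55.0] [ 0.6416 -0.114   0.0454]
scene mortar tip 0.65 [273.2, 262.6] [ 0.6656 -0.1158  0.0186]
```

Run:
```python
import cv2
a=cv2.imread("pics/top1.png")[80:320,160:440]; cv2.imwrite("pics/t1z.png",cv2.resize(a,None,fx=2.5,fy=2.5,interpolation=cv2.INTER_CUBIC))
a=cv2.imread("pics/scene1.png")[110:310,210:460]; cv2.imwrite("pics/s1z.png",cv2.resize(a,None,fx=3,fy=3,interpolation=cv2.INTER_CUBIC))
```

```text
(no output)
```

View pics/t1z.png

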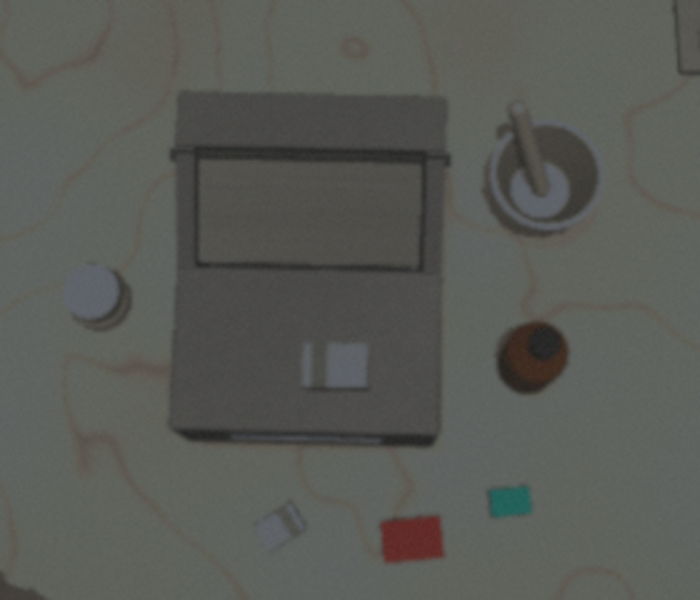

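View pics/s1z.png

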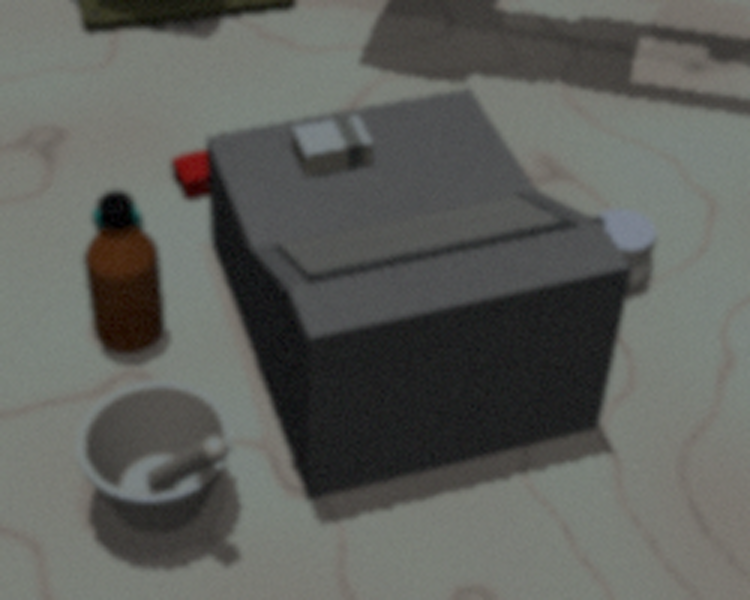

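The wanted carton, white with a grey band, lies on the ledge at about px (294,226) in the top view. The smaller white decoy (272,290), red carton and turquoise carton are on the table. Next I'll work out the box frame and carton pose from the depth data.

```bash
cat > meas.py <<'E'
from h import *
import sys
from scipy.spatial.transform import Rotation as R
def meas(n="top"):
    p=robot.camera(n)
    P=cloud(p,np.ones(p["depth"].shape,bool))
    m=(P[:,0]>.36)&(P[:,0]<.72)&(P[:,1]>-.07)&(P[:,1]<.2)
    Q=P[m]
    return p,Q
if __name__=="__main__":
    p,Q=meas("top")
    L=Q[(abs(Q[:,2]-.112)<.006)]
    H=Q[Q[:,2]>.151]; B=Q[Q[:,2]>.1]
    for nm,X in (("ledge",L),("hood",H),("all",B)):
        print(nm,len(X),np.median(X[:,2]).round(4),cv2.minAreaRect((X[:,:2]*1000).astype(np.float32)))
    C=Q[(abs(Q[:,2]-.13)<.005)&(Q[:,0]<.50)]
    print("carton",len(C),np.median(C[:,2]),cv2.minAreaRect((C[:,:2]*1000).astype(np.float32)),C.mean(0))
    # colour-based carton
    # flap slope, profile along x
    for x in np.arange(.37,.72,.01):
        s=Q[(abs(Q[:,0]-x)<.005)&(abs(Q[:,1]-.12)<.02)]
        print(round(x,3),np.median(s[:,2]).round(4) if len(s) else None, end="; ")
    # side edges y by rows
    print()
    for x in np.arange(.41,.68,.02):
        s=B[(abs(B[:,0]-x)<.004)]
        print(round(x,3),s[:,1].min().round(4),s[:,1].max().round(4))
E
python3 meas.py; ls .
```

```text
ledge 6962 0.1092 ((524.9387817382812, 72.5544204711914), (225.38848876953125, 209.9752655029297), 4.041679382324219)
hood 2398 0.1532 ((641.9844360351562, 81.79795837402344), (60.525569915771484, 214.07203674316406), 3.8360958099365234)
all 14367 0.1166 ((542.432373046875, 74.35293579101562), (260.59710693359375, 217.88372802734375), 3.8980202674865723)
carton 470 0.1288855598429101 ((464.9090270996094, 45.157249450683594), (34.32027053833008, 50.19411087036133), 4.241000175476074) [0.46502736 0.04507589 0.12896176]
0.37 -0.0014; 0.38 -0.001; 0.39 -0.001; 0.4 -0.0012; 0.41 0.0757; 0.42 0.1089; 0.43 0.109; 0.44 0.109; 0.45 0.1089; 0.46 0.109; 0.47 0.1089; 0.48 0.109; 0.49 0.109; 0.5 0.1088; 0.51 0.1093; 0.52 0.1088; 0.53 0.1089; 0.54 0.1091; 0.55 0.116; 0.56 0.1204; 0.57 0.1258; 0.58 0.131; 0.59 0.1357; 0.6 0.1407; 0.61 0.146; 0.62 0.152; 0.63 0.1529; 0.64 0.153; 0.65 0.1532; 0.66 0.153; 0.67 0.1524; 0.68 None; 0.69 None; 0.7 None; 0.71 None; 
0.41 0.056 0.1685
0.43 -0.0395 0.171
0.45 -0.0381 0.1711
0.47 -0.0363 0.1738
0.49 -0.0348 0.1745
0.51 -0.0331 0.175
0.53 -0.0316 0.1776
0.55 -0.03 0.1786
0.57 -0.0297 0.1798
0.59 -0.0274 0.1824
0.61 -0.0269 0.1882
0.63 -0.0289 0.1836
0.65 -0.0232 0.1865
0.67 -0.0215 0.1464
h.py
meas.py
pics
```

Box frame: edge middle at about (0.542, 0.074), yaw about 4.1°. The carton is at box x ≈ -79 mm, y ≈ -23 mm. With the jaws at a fixed 58 mm gap in line with box x, the front finger opens the flap while the rear finger pushes the carton. Moving over the carton now.

```bash
python3 -m pendant '[[58,[-28,33,0],0],[58,[-28,33,0],0],[58,[-28,33,0],0],[58,[-28,33,0],0],[58,[-28,33,0],0],[58,[-28,33,0],0],[58,[-28,33,0],0],[58,[-28,33,0],0],[58,[-28,33,0],0],[58,[-28,33,0],0],[58,[-20,25,0],0]]' 20
python3 -m pendant '[[58,[0,0,0],7.5],[58,[0,0,0],7.5],[58,[0,0,0],7.5],[58,[0,0,0],7.5],[58,[0,0,0],7.5],[58,[0,0,0],7.5],[58,[0,0,0],7.5],[58,[0,0,0],7.5],[58,[0,0,0],0]]'
```

```text
clock: 2.85
position: [0.4466, 0.0885, 0.2033]
eef_rot: [[0.418, 0.909, 0.007], [0.909, -0.418, 0.006], [0.008, 0.004, -1.0]]
contact_force: [0.9, 0.5, -0.1]
finger_gap: 0.0579
clock: 3.75
position: [0.4502, 0.082, 0.2044]
eef_rot: [[0.999, 0.04, 0.011], [0.04, -0.999, 0.004], [0.012, -0.004, -1.0]]
contact_force: [0.0, -0.6, 0.4]
finger_gap: 0.0578
```

```bash
python3 -m pendant '[[58,[7,19,0],-1.8],[58,[6,18,0],0],[58,[0,0,0],0]]'
python3 - <<'E'
from h import *
s=robot.read_state();print(s["position"],np.degrees(np.arctan2(s["eef_rot"][1][0],s["eef_rot"][0][0])))
for n in ("wrist","scene"):
    p=robot.camera(n); cv2.imwrite(f"pics/{n}2.png",p["img"])
    if n=="scene": cv2.imwrite("pics/s2z.png",cv2.resize(p["img"][40:240,240:440],None,fx=3,fy=3,interpolation=cv2.INTER_CUBIC))
    P=cloud(p,np.ones(p["depth"].shape,bool))
    np.save(f"{n}2.npy",P)
    th=np.radians(4.1);ex=np.array([np.cos(th),np.sin(th)]);ey=np.array([-ex[1],ex[0]])
    d=P[:,:2]-s["position"][:2]; X=d@ex;Y=d@ey
    m=(abs(X)<.08)&(abs(Y)<.05)&(P[:,2]>.165)&(P[:,2]<.28)
    for z in np.arange(.17,.28,.005):
        k=m&(abs(P[:,2]-z)<.0025)
        if k.sum():
            f=k&(X>0);b=k&(X<0)
            print(n,round(z,3),f.sum(),(X[f].min().round(4),X[f].max().round(4),Y[f].min().round(4),Y[f].max().round(4)) if f.any() else "",b.sum(),(X[b].min().round(4),X[b].max().round(4)) if b.any() else "")
E
```

```text
clock: 4.05
position: [0.4657, 0.0455, 0.2047]
eef_rot: [[0.996, 0.084, 0.012], [0.084, -0.996, 0.005], [0.013, -0.004, -1.0]]
contact_force: [0.0, 0.9, -1.2]
finger_gap: 0.0584
[0.46570187 0.04548625 0.20474684] 4.837204973071616
wrist 0.235 0  2 (np.float64(-0.0283), np.float64(-0.0282))
wrist 0.24 78 (np.float64(0.0292), np.float64(0.0361), np.float64(-0.0103), np.float64(0.0111)) 95 (np.float64(-0.0348), np.float64(-0.0279))
wrist 0.245 169 (np.float64(0.0293), np.float64(0.0419), np.float64(-0.0106), np.float64(0.0117)) 181 (np.float64(-0.0419), np.float64(-0.0279))
wrist 0.25 226 (np.float64(0.0292), np.float64(0.0435), np.float64(-0.0106), np.float64(0.0118)) 232 (np.float64(-0.0423), np.float64(-0.0279))
wrist 0.255 257 (np.float64(0.0291), np.float64(0.0431), np.float64(-0.0108), np.float64(0.0117)) 266 (np.float64(-0.0422), np.float64(-0.0281))
wrist 0.26 279 (np.float64(0.029), np.float64(0.0428), np.float64(-0.0112), np.float64(0.0118)) 289 (np.float64(-0.0425), np.float64(-0.0281))
wrist 0.265 311 (np.float64(0.029), np.float64(0.0427), np.float64(-0.0108), np.float64(0.
[... 1203 characters left out ...]
26 30 (np.float64(0.0307), np.float64(0.0449), np.float64(-0.0098), np.float64(0.0118)) 18 (np.float64(-0.0316), np.float64(-0.0249))
scene 0.265 30 (np.float64(0.0299), np.float64(0.0442), np.float64(-0.0099), np.float64(0.0111)) 13 (np.float64(-0.0319), np.float64(-0.0264))
scene 0.27 18 (np.float64(0.0314), np.float64(0.0442), np.float64(-0.0101), np.float64(0.0085)) 15 (np.float64(-0.0322), np.float64(-0.0261))
scene 0.275 6 (np.float64(0.0309), np.float64(0.0437), np.float64(-0.0093), np.float64(0.0025)) 16 (np.float64(-0.035), np.float64(-0.0249))
scene 0.28 1 (np.float64(0.0409), np.float64(0.0409), np.float64(-0.0107), np.float64(-0.0107)) 7 (np.float64(-0.0339), np.float64(-0.0299))
```

View pics/wrist2.png

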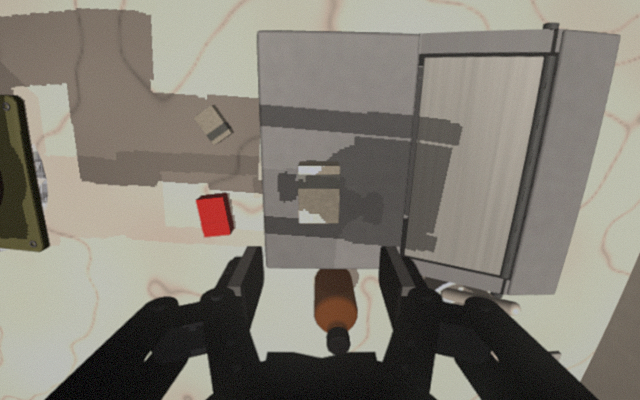

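View pics/s2z.png

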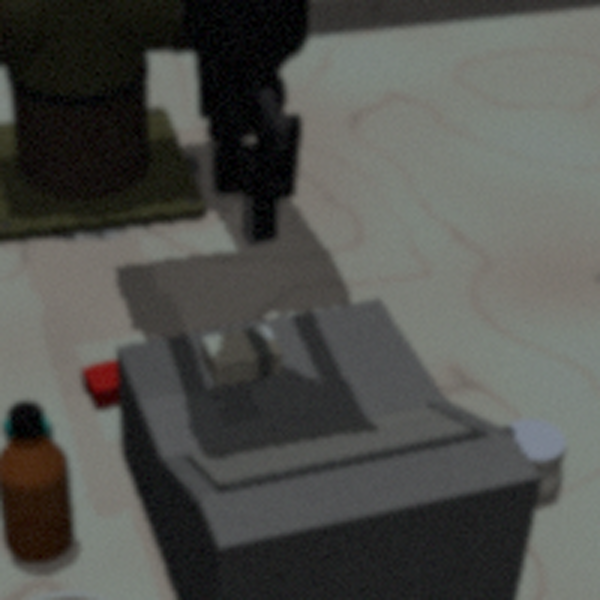

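Run:
```python
from h import *
s=robot.read_state();t=np.array(s["position"]);R=np.array(s["eef_rot"])
for n in ("wrist","scene"):
    p=robot.camera(n); im=p["img"].copy()
    for sx in (-.029,.029):
      for back in (0,.01,.02,.03,.04):
        u=project(p,t+R@np.array([sx,0,-back])); print(n,sx,back,u.round(1))
        if back in(0,.03): cv2.circle(im,tuple(int(v) for v in u),2,(0,0,255) if back else (0,255,0),-1)
    cv2.imwrite(f"pics/{n}3.png",im if n=="wrist" else cv2.resize(im[40:240,240:440],None,fx=3,fy=3))
P=np.load("wrist2.npy");print(np.sort(P[P[:,2]>.2][:,2])[:20])
```

```text
wrist -0.029 0 [270.7 233.7]
wrist -0.029 0.01 [268.1 241.1]
wrist -0.029 0.02 [265.2 249.3]
wrist -0.029 0.03 [261.9 258.5]
wrist -0.029 0.04 [258.2 268.8]
wrist 0.029 0 [367.2 233.8]
wrist 0.029 0.01 [369.7 241.2]
wrist 0.029 0.02 [372.4 249.4]
wrist 0.029 0.03 [375.4 258.6]
wrist 0.029 0.04 [378.8 268.9]
scene -0.029 0 [316.2 117.1]
scene -0.029 0.01 [316.2 113. ]
scene -0.029 0.02 [316.2 108.9]
scene -0.029 0.03 [316.2 104.6]
scene -0.029 0.04 [316.2 100.4]
scene 0.029 0 [325.3 132.3]
scene 0.029 0.01 [325.4 128.2]
scene 0.029 0.02 [325.5 123.9]
scene 0.029 0.03 [325.5 119.6]
scene 0.029 0.04 [325.6 115.3]
[0.23668102 0.23684104 0.23753961 0.2378606  0.23793851 0.23795363
 0.23796422 0.23799609 0.23806346 0.23814082 0.23822358 0.23831797
 0.23835036 0.23836524 0.23840909 0.23841419 0.2384919  0.23864362
 0.23865177 0.23878846]
```

View pics/wrist3.png

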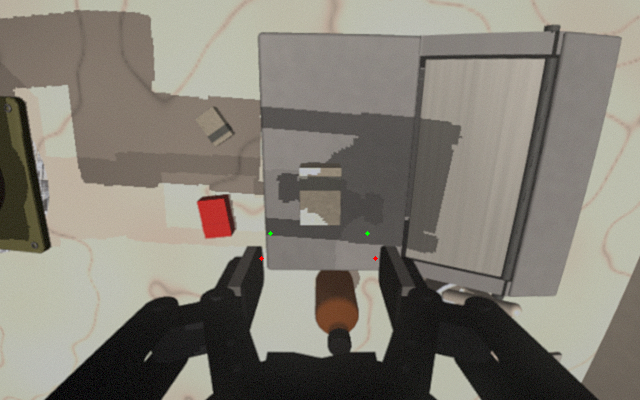

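View pics/scene3.png

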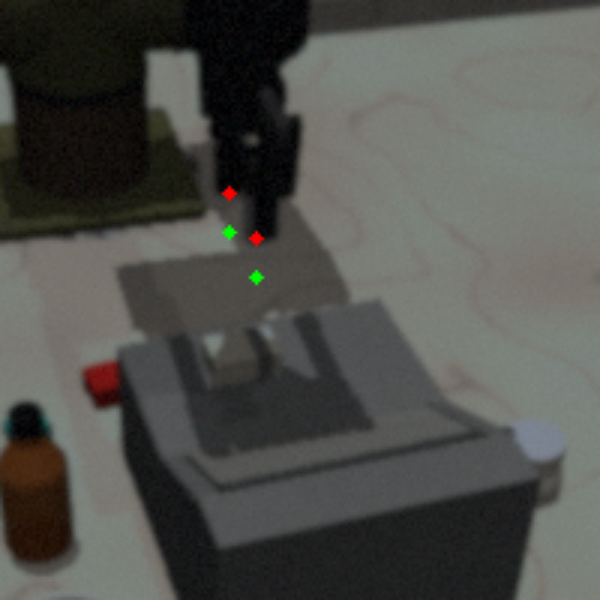

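Both cameras put the fingertips about 32 mm above the reported TCP, so I'll take tip height from the pictures. Checking the gripper's outline higher up for clearance.

Run:
```python
from h import *
s=robot.read_state();t=np.array(s["position"]);R=np.array(s["eef_rot"]);print(t,robot.tcp_to_grasp)
for n in ("scene","wrist","top"):
    p=robot.camera(n); P=cloud(p,np.ones(p["depth"].shape,bool)); q=(P-t)@R
    for z in np.arange(-.15,-.02,.01):
        k=(abs(q[:,2]-z)<.005)&(abs(q[:,0])<.12)&(abs(q[:,1])<.09)
        if k.sum()>3: print(n,"tip+",round(-z*1000-32),k.sum(),(q[k,0].min()*1e3).round(),(q[k,0].max()*1e3).round(),"y",(q[k,1].min()*1e3).round(),(q[k,1].max()*1e3).round())
```

```text
[0.46426759 0.04726057 0.20453045] 0.0187
scene tip+ 118 71 18.0 42.0 y -13.0 20.0
scene tip+ 108 154 -9.0 69.0 y -12.0 17.0
scene tip+ 98 227 -16.0 72.0 y -20.0 20.0
scene tip+ 88 145 -58.0 70.0 y -19.0 19.0
scene tip+ 78 151 -61.0 70.0 y -11.0 17.0
scene tip+ 68 137 -63.0 68.0 y -12.0 17.0
scene tip+ 58 115 -59.0 66.0 y -12.0 16.0
scene tip+ 48 106 -54.0 63.0 y -12.0 13.0
scene tip+ 38 48 -38.0 47.0 y -11.0 13.0
scene tip+ 28 86 -35.0 47.0 y -12.0 11.0
scene tip+ 18 97 -34.0 47.0 y -13.0 11.0
scene tip+ 8 82 -34.0 45.0 y -10.0 11.0
scene tip+ -2 21 -34.0 39.0 y -10.0 10.0
wrist tip+ 98 4 -19.0 16.0 y -22.0 -21.0
wrist tip+ 88 6190 -66.0 69.0 y -21.0 -6.0
wrist tip+ 78 11283 -65.0 67.0 y -19.0 6.0
wrist tip+ 68 6564 -63.0 65.0 y -18.0 13.0
wrist tip+ 58 7801 -62.0 64.0 y -17.0 13.0
wrist tip+ 48 2667 -60.0 62.0 y -15.0 12.0
wrist tip+ 38 1318 -48.0 48.0 y -13.0 11.0
wrist tip+ 28 1262 -42.0 44.0 y -12.0 11.0
wrist tip+ 18 1033 -42.0 44.0 y -12.0 11.0
wrist tip+ 8 699 -41.0 44.0 y -12.0 11.0
wrist tip+ -2 43 -28.0 30.0 y -8.0 9.0
top tip+ 118 19 -39.0 -35.0 y -8.0 11.0
top tip+ 108 161 -67.0 -35.0 y -10.0 14.0
top tip+ 98 100 -68.0 -41.0 y -12.0 14.0
top tip+ 88 26 -54.0 -50.0 y -10.0 12.0
top tip+ 78 11 -30.0 -28.0 y -16.0 18.0
top tip+ 68 29 -35.0 -30.0 y -15.0 18.0
top tip+ 58 28 -55.0 -35.0 y -11.0 13.0
top tip+ 48 35 -53.0 -35.0 y -11.0 14.0
```

```bash
python3 -m pendant '[[58,[0,0,30],0],[58,[0,0,30],0],[58,[0,0,30],0],[58,[0,0,0],0]]'
cat > chk.py <<'E'
from h import *
import sys
E=np.array([.5424,.0740]);th=np.radians(4.1);ex=np.array([np.cos(th),np.sin(th)]);ey=np.array([-ex[1],ex[0]])
def box(P): d=P[:,:2]-E; return np.stack([d@ex,d@ey,P[:,2]-.109],1)*1e3
if __name__=="__main__":
    tag=sys.argv[1]
    s=robot.read_state();t=np.array(s["position"]);R=np.array(s["eef_rot"])
    print("TCP box",box(t[None]).round(1),"yaw rel",round(np.degrees(np.arctan2(R[1,0],R[0,0]))-4.1,1),"gap",s["finger_gap"],"F",np.round(s["contact_force"],1),"clock",s["clock"])
    p=robot.camera("wrist"); cv2.imwrite(f"pics/w{tag}.png",p["img"])
    P=cloud(p,np.ones(p["depth"].shape,bool)); q=(P-t)@R; B=box(P)
    g=p["img"].max(2)[(p["depth"]>0)]
    f=(abs(q[:,1])<.013)&(abs(q[:,0])<.047)&(q[:,2]<-.025)&(q[:,2]>-.06)&(g<70)
    for nm,k in (("rear",f&(q[:,0]<0)),("front",f&(q[:,0]>0))):
        if k.sum()>20: print(nm,k.sum(),"x",np.percentile(B[k,0],[1,99]).round(1),"y",np.percentile(B[k,1],[1,99]).round(1),"zmin",np.percentile(B[k,2],1).round(1))
    c=(abs(B[:,2]-19.5)<4)&(B[:,0]<10)&(B[:,0]>-125)&(abs(B[:,1])<70)&(g>60)
    if c.sum()>20: print("carton",c.sum(),cv2.minAreaRect(B[c,:2].astype(np.float32)),np.median(B[c,2]).round(1))
    fl=(B[:,0]>20)&(B[:,0]<70)&(abs(B[:,1]-30)<20)
    if fl.sum()>50:
        a=np.polyfit(B[fl,0],B[fl,2],1); print("flap slope deg",np.degrees(np.arctan(a[0])).round(1))
E
python3 chk.py 4
```

```text
clock: 4.8
position: [0.4675, 0.0497, 0.1144]
eef_rot: [[0.996, 0.088, 0.018], [0.088, -0.996, 0.006], [0.018, -0.005, -1.0]]
contact_force: [-0.4, 0.6, -0.4]
finger_gap: 0.058
TCP box [[-76.5 -18.9   5.4]] yaw rel 0.9 gap 0.057953926467290195 F [-0.4  0.6 -0.4] clock 4.8
rear 1086 x [-118.2 -104.7] y [-29.7  -8.3] zmin 40.1
front 1165 x [-47.6 -34.2] y [-28.9  -7.2] zmin 40.0
carton 5104 ((-78.65904235839844, -22.092634201049805), (34.39583206176758, 50.81775665283203), 0.039040688425302505) 21.4
flap slope deg 24.3
```

View pics/w4.png

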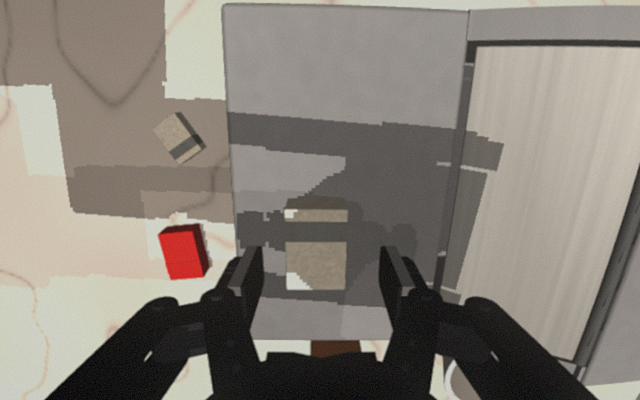

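Both views agree on the carton, which is centred near (-79, -22) mm in the box frame. The tips are about 38 mm above the ledge, with clearance at both ends of the carton. Descending now.

```bash
python3 -m pendant '[[58,[-1.5,3.5,14],0.9],[58,[0,0,14],0],[58,[0,0,0],0]]'; python3 chk.py 5
```

```text
clock: 5.15
position: [0.4725, 0.047, 0.0922]
eef_rot: [[0.997, 0.073, 0.029], [0.073, -0.997, 0.006], [0.029, -0.004, -1.0]]
contact_force: [-0.4, 0.5, -0.0]
finger_gap: 0.0578
TCP box [[-71.6 -21.9 -16.8]] yaw rel 0.1 gap 0.05777487490880652 F [-0.4  0.5 -0. ] clock 5.15
rear 1102 x [-114.1 -100.2] y [-32.4 -10.9] zmin 16.9
front 1167 x [-43.3 -29.6] y [-32.5 -10.6] zmin 18.4
carton 6679 ((-71.47107696533203, -22.047636032104492), (71.33407592773438, 50.8028678894043), 0.5487222671508789) 21.4
flap slope deg 14.0
```

View pics/w5.png

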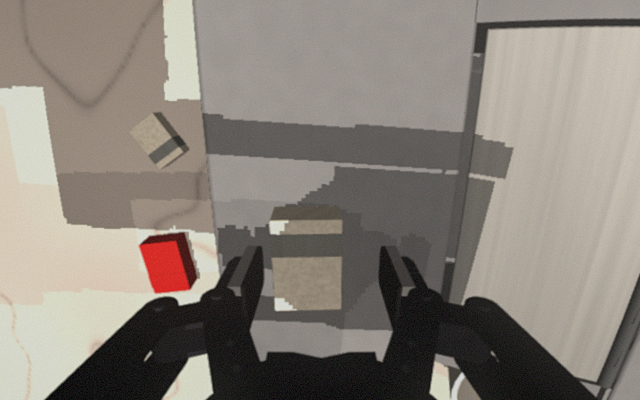

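```bash
python3 -m pendant '[[58,[-4,0,8],0],[54,[-2,0,0],0],[52,[0,0,0],0]]'; python3 chk.py 6
```

```text
clock: 5.5
position: [0.4699, 0.0468, 0.0877]
eef_rot: [[0.997, 0.074, 0.037], [0.074, -0.997, 0.006], [0.037, -0.004, -0.999]]
contact_force: [1.0, -0.8, -0.5]
finger_gap: 0.0518
TCP box [[-74.3 -21.9 -21.3]] yaw rel 0.1 gap 0.05184492860298743 F [ 1.  -0.8 -0.5] clock 5.5
rear 1103 x [-114.3 -100.1] y [-32.4 -10.8] zmin 11.2
front 1179 x [-49.5 -35.7] y [-32.7 -10.6] zmin 12.7
carton 7108 ((-80.01544189453125, -20.96417999267578), (59.29092788696289, 56.8845329284668), 59.868263244628906) 21.4
flap slope deg -5.0
```

View pics/w6.png

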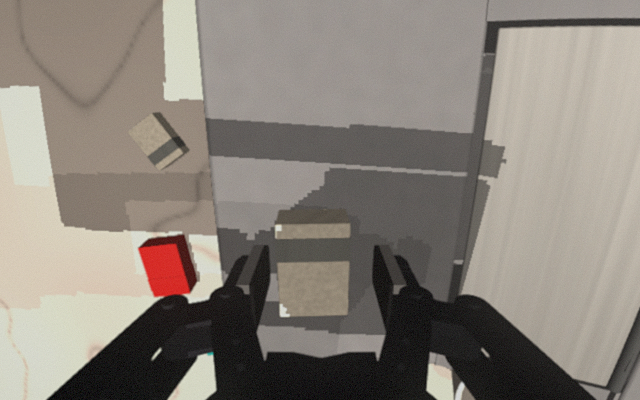

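```bash
python3 -m pendant '[[64,[0,0,3],0],[64,[14,0,0],0],[64,[14,0,0],0],[64,[14,0,0],0],[64,[0,0,0],0]]'; python3 chk.py 7
```

```text
clock: 6.05
position: [0.517, 0.0503, 0.0869]
eef_rot: [[0.996, 0.074, 0.04], [0.074, -0.997, 0.007], [0.04, -0.004, -0.999]]
contact_force: [-0.1, -0.7, 0.5]
finger_gap: 0.0642
TCP box [[-27.1 -21.9 -22.1]] yaw rel 0.1 gap 0.06415585579908901 F [-0.1 -0.7  0.5] clock 6.05
rear 937 x [-73.2 -59.3] y [-32.4 -10.7] zmin 16.0
front 1055 x [ 3.7 17.2] y [-32.5 -10.5] zmin 14.4
carton 7186 ((-31.711517333984375, -22.21238899230957), (83.57880401611328, 50.99387741088867), 0.5434685349464417) 21.4
flap slope deg 39.4
```

View pics/w7.png

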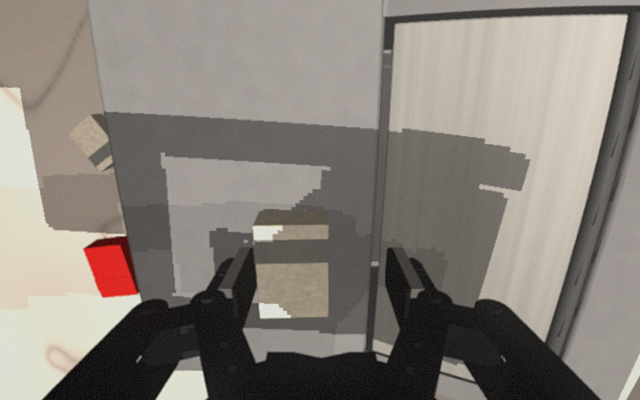

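The carton front is about 10 mm short of the edge and the front finger is just at the flap. I'll lower it slightly and push on to open the flap.

```bash
python3 -m pendant '[[64,[10,0,4],0],[64,[10,0,2],0],[64,[6,0,0],0],[64,[0,0,0],0]]'; python3 chk.py 8
```

```text
clock: 6.5
position: [0.54, 0.0523, 0.0799]
eef_rot: [[0.997, 0.074, 0.03], [0.074, -0.997, 0.006], [0.031, -0.004, -1.0]]
contact_force: [0.4, -0.4, 1.4]
finger_gap: 0.064
TCP box [[ -3.9 -21.5 -29.1]] yaw rel 0.1 gap 0.06400592710954646 F [ 0.4 -0.4  1.4] clock 6.5
rear 589 x [-49.8 -36.1] y [-32.1 -10.5] zmin 11.7
front 973 x [27.3 40.8] y [-32.2 -10.1] zmin 5.2
carton 7780 ((-26.101621627807617, -22.25070571899414), (51.2291145324707, 48.73081588745117), 89.81611633300781) 21.4
flap slope deg 45.9
```

View pics/w8.png

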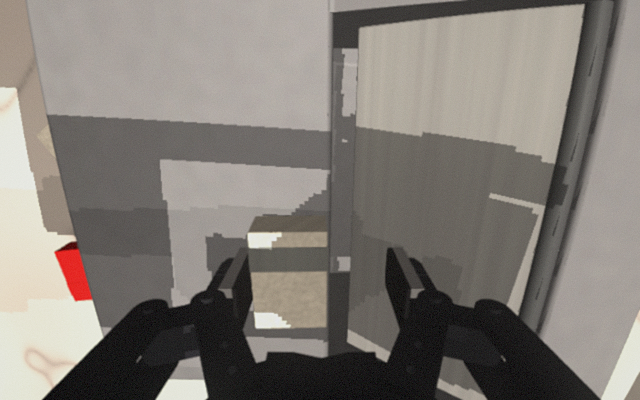

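Flap open about 0.3 rad, carton centre about -19 mm. I'll hold, then drive on and bring the rear finger up behind the carton.

```bash
python3 -m pendant '[[64,[0,0,-3],0],[64,[8,0,-1],0],[64,[8,0,0],0],[64,[0,0,0],0]]'; python3 chk.py 9
```

```text
clock: 6.95
position: [0.5541, 0.0534, 0.0845]
eef_rot: [[0.997, 0.074, 0.027], [0.074, -0.997, 0.006], [0.027, -0.004, -1.0]]
contact_force: [-1.1, -0.4, 3.0]
finger_gap: 0.0637
TCP box [[ 10.2 -21.3 -24.5]] yaw rel 0.1 gap 0.063666551515782 F [-1.1 -0.4  3. ] clock 6.95
rear 671 x [-35.2 -21.6] y [-32.3 -10.4] zmin 16.4
front 924 x [41.7 55.2] y [-32.2 -10.2] zmin 11.4
carton 6817 ((-12.935550689697266, -22.106386184692383), (45.49636459350586, 51.070674896240234), 0.008924254216253757) 21.4
flap slope deg 52.1
```

View pics/w9.png

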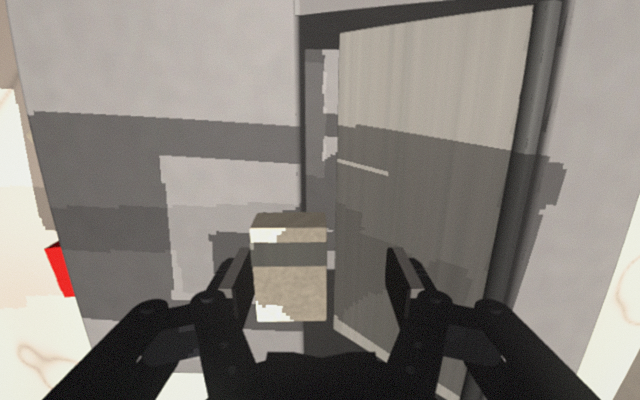

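```bash
python3 -m pendant '[[60,[3,0,0],0],[56,[4,0,-1],0],[52,[4,0,-1],0],[50,[2,0,0],0],[50,[0,0,0],0]]'; python3 chk.py 10
```

```text
clock: 7.5
position: [0.568, 0.0545, 0.0872]
eef_rot: [[0.997, 0.074, 0.027], [0.074, -0.997, 0.006], [0.027, -0.004, -1.0]]
contact_force: [-2.2, 0.1, 2.1]
finger_gap: 0.05
TCP box [[ 24.2 -21.3 -21.8]] yaw rel 0.2 gap 0.05002842235079265 F [-2.2  0.1  2.1] clock 7.5
rear 852 x [-14.3  -0.4] y [-31.9 -10.3] zmin 12.1
front 925 x [48.6 62.6] y [-32.  -10.1] zmin 11.0
carton 99 ((-5.149890899658203, -21.255413055419922), (7.39701509475708, 22.22159767150879), 5.709447860717773) 19.7
flap slope deg 63.1
```

View pics/w10.png

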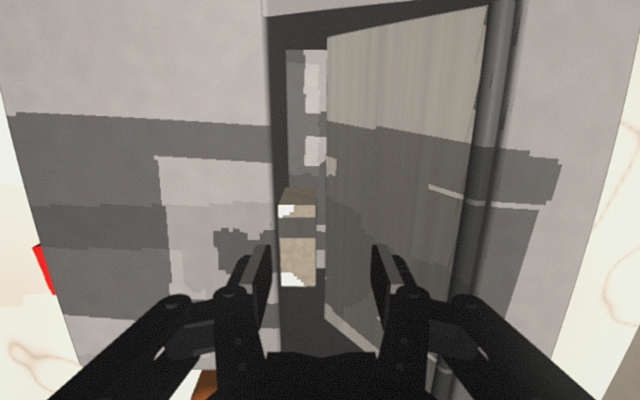

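The carton has tipped over the edge, seen at px (297,245). Waiting to see whether it drops fully.

```bash
python3 -m pendant '[[50,[0,0,0],0],[50,[0,0,0],0]]'; python3 chk.py 11
python3 - <<'E'
from chk import *
p=robot.camera("wrist")
for rc in [(210,297),(245,297),(270,297),(285,297)]: print(rc,box(world(p,rc)[None]).round(1),p["img"][rc])
E
```

```text
clock: 7.75
position: [0.5677, 0.0545, 0.0874]
eef_rot: [[0.997, 0.074, 0.027], [0.074, -0.997, 0.006], [0.027, -0.004, -1.0]]
contact_force: [-2.0, -0.9, 2.2]
finger_gap: 0.0501
TCP box [[ 23.9 -21.3 -21.6]] yaw rel 0.2 gap 0.05005098692311311 F [-2.  -0.9  2.2] clock 7.75
rear 858 x [-14.5  -0.7] y [-31.8 -10.3] zmin 12.0
front 930 x [48.3 62.4] y [-31.9 -10.2] zmin 11.5
carton 97 ((-3.1215100288391113, -19.978466033935547), (11.957463264465332, 22.163942337036133), 37.815513610839844) 19.8
flap slope deg 62.1
(210, 297) [[  8.9 -21.  -62. ]] [137 155 171]
(245, 297) [[  6.4 -66.  -96.1]] [91 92 96]
(270, 297) [[  6.  -89.4 -93.7]] [55 57 60]
(285, 297) [[  7.  -89.4 -70.2]] [59 62 63]
```

View pics/w11.png

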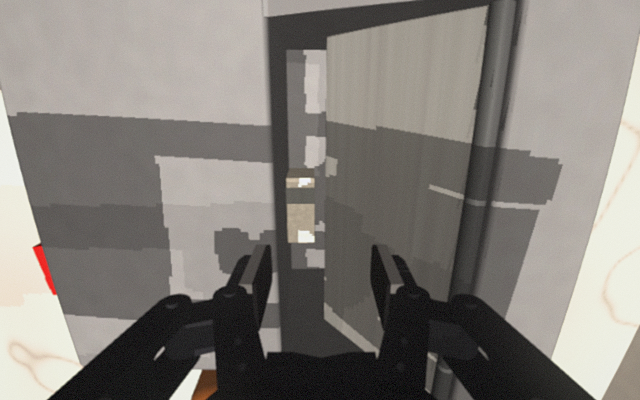

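The carton has dropped: its top is 62 mm below ledge level. Withdrawing along the ledge, then up.

```bash
python3 -m pendant '[[50,[-12,0,0],0],[50,[-15,0,0],0],[50,[-15,0,0],0],[50,[-15,0,0],0],[50,[-15,0,0],0],[50,[-15,0,0],0],[50,[0,0,-20],0],[50,[0,0,-40],0],[50,[-20,0,-40],0],[50,[-30,0,-20],0],[50,[-30,0,0],0],[50,[0,0,0],0]]'
python3 - <<'E'
from chk import *
print(robot.read_state()["contact_force"])
for n in ("wrist","top","scene"):
    p=robot.camera(n); cv2.imwrite(f"pics/{n}12.png",p["img"])
    P=cloud(p,np.ones(p["depth"].shape,bool)); B=box(P)
    fl=(B[:,0]>15)&(B[:,0]<70)&(abs(B[:,1]-20)<50)&(B[:,2]<60)
    if fl.sum()>50: print(n,fl.sum(),np.degrees(np.arctan(np.polyfit(B[fl,0],B[fl,2],1)[0])),[round(float(np.median(B[fl&(abs(B[:,0]-x)<3),2])),1) for x in (20,40,60)])
    for q in ("carton","amber_bottle","ointment_jar","mortar"):
        for r in robot.cut_out(p,q)[:1]: print(n,q,r["conf"],np.median(cloud(p,r["pixels"]),0).round(4))
E
```

```text
clock: 9.05
position: [0.3923, 0.0407, 0.206]
eef_rot: [[0.996, 0.074, 0.044], [0.074, -0.997, 0.006], [0.045, -0.003, -0.999]]
contact_force: [0.6, 0.7, 0.7]
finger_gap: 0.0501
[0.61294721 0.72957079 0.6529452 ]
wrist 10420 4.808595867510545 [12.6, 22.6, 32.0]
wrist carton 0.87 [0.3427 0.0845 0.0152]
wrist amber_bottle 0.64 [0.5486 0.0863 0.1122]
wrist mortar 0.89 [ 0.6758 -0.1026  0.0484]
top 1671 41.078472884251134 [11.3, 21.5, 31.5]
top carton 0.72 [ 0.3796 -0.1061  0.0121]
top amber_bottle 0.84 [ 0.4894 -0.1079  0.0845]
top ointment_jar 0.9 [0.5164 0.2546 0.043 ]
top mortar 0.63 [ 0.6642 -0.1158  0.0425]
scene 445 26.80416684072497 [10.7, 20.8, 31.4]
scene carton 0.44 [ 0.3509 -0.0403  0.0179]
scene amber_bottle 0.93 [ 0.5169 -0.1136  0.0676]
scene ointment_jar 0.57 [0.5351 0.2658 0.0428]
scene mortar 0.6 [ 0.6423 -0.1138  0.0451]
```

View pics/wrist12.png

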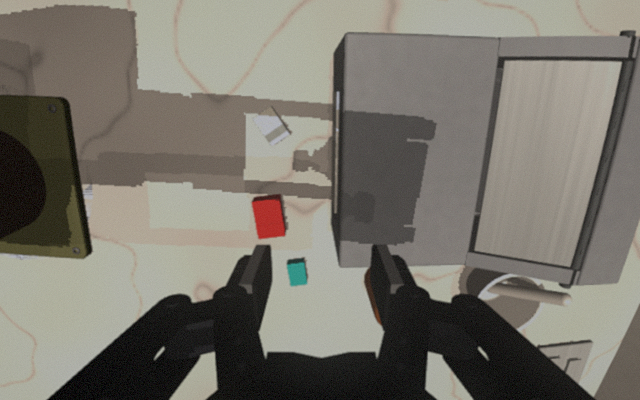

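```bash
python3 -c "
from h import robot
print(robot.sign_off())"
```

```text
the job is handed in; nothing more can be done
None
```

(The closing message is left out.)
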